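Park the colour-check kit on its matching pads

TASK

The colour check is finished: park the kit on its pads. Stand the white-capped vial in the white ring, the black-capped vial in the black ring and the dropper bottle in the orange ring, and draw the filter slider level out of its block and lay it flat, grip up, inside the blue rectangular rim. Keep the vials and the bottle upright all the way, leave the roll of blue tape where it is, and leave everything released and still.

Things in the scene. Friction and masses are not known exactly. Their poses are not given: they have to be found in the camera images.
- vial_w_mid (a point): Glass vial with a WHITE cap, 27 mm diameter, 62 mm tall, upright, loose. Point: on its axis, half-way up (31 mm above its underside); z up its axis.
- vial_k_mid (a point): Glass vial with a BLACK cap, 27 mm diameter, 62 mm tall, upright, loose. Point: on its axis, half-way up (31 mm above its underside); z up its axis.
- dropper_mid (a point): Amber-brown dropper bottle with a black rubber teat, 106 mm tall, upright, loose: body 38 mm diameter, straight from about 5 to 50 mm up, shoulder to 70 mm, neck and teat 22 mm diameter above that. Point: on its axis, half-way up (53 mm above its underside); z up its axis. Best gripped on the body, about 40 mm above the underside.
- slider_mid (a point): Filter slider, loose: dark plate 100 (x) x 30 (y) x 8 mm with two round blue windows and, upright in its middle, a blue grip 20 (x) x 14 (y) mm whose top is 50 mm above the plate's underside. Point: on the grip's axis, 25 mm above the underside; x along the plate, z up. Grip it across the 14 mm, some 33 mm above the underside. At the start its +x end is in the filter block.
- filter_block: Fixed aluminium block: a bed 8 mm high, 66 mm wide (y), on which the slider lies level; over the slider's +x end a tunnel, 32 mm deep round it, 1.5 mm play at each side and above; roof top 25.5 mm above the worktop, mouth 18 mm to +x of the grip's axis. Origin: under the slider's middle, on the worktop. The slider comes out only straight along -x; after 35 mm it is clear and may be lifted.
- white_pad: Fixed grey pad 92 x 92 mm with a coloured round recess: floor 4 mm above the worktop, raised ring 5 mm wide around it whose top is 10 mm above the worktop; inside diameter of the ring 43 mm, outside 53 mm, all white. Origin: centre of the pad, on the worktop; z up.
- black_pad: Fixed grey pad 92 x 92 mm with a coloured round recess: floor 4 mm above the worktop, raised ring 5 mm wide around it whose top is 10 mm above the worktop; inside diameter of the ring 43 mm, outside 53 mm, all black. Origin: centre of the pad, on the worktop; z up.
- orange_pad: Fixed grey pad 92 x 92 mm with a coloured round recess: floor 4 mm above the worktop, raised ring 5 mm wide around it whose top is 10 mm above the worktop; inside diameter of the ring 54 mm, outside 64 mm, all orange. Origin: centre of the pad, on the worktop; z up.
- blue_cradle: Fixed grey base 132 (x) x 62 (y) mm with a blue rectangular recess 116 (x) x 46 (y) mm: floor 4 mm above the worktop, blue rim 5 mm wide whose top is 10 mm above the worktop. Origin: centre, on the worktop; x along its length, z up. The slider may lie in it either way round.
- tape_mid (a point): Bystander: small roll of blue tape, 46 mm diameter, 25 mm tall, lying flat at the left of the work. Point: its centre.
Things that resemble listed ones, but are neither listed nor needed, are in the scene too. Leave any green look-alike of the white_pad alone.

How it is judged (in metres and radians):
At the end, for the whole second after the job is handed in: Each vial and the dropper bottle stand upright (within 0.1 rad) on the floor of the ring of their own colour, axis within 11 mm of its centre; the filter slider lies flat on the floor of the blue cradle, centre within 13 mm and lined up within 0.25 rad, either way round; all at rest (horizontal distance between vial_w_mid and white_pad below 0.011 m and height (world z) of each of vial_w_mid, vial_k_mid below 0.038 m and angle between each of vial_w_mid, vial_k_mid, dropper_mid's own z axis and vertical below 0.1 rad and horizontal distance between vial_k_mid and black_pad below 0.011 m and horizontal distance between dropper_mid and orange_pad below 0.011 m and height (world z) of dropper_mid below 0.06 m and horizontal distance between slider_mid and blue_cradle below 0.013 m and angle between the x axis of slider_mid and the x axis of blue_cradle, either way round below 0.25 rad and height (world z) of slider_mid below 0.032 m and angle between slider_mid's own z axis and vertical below 0.08 rad and linear speed of each of vial_w, vial_k, dropper, slider below 0.02 m/s); the robot touches nothing.
It fails at once if the white-capped vial is tipped over (more than 0.7 rad) (angle between vial_w_mid's own z axis and vertical above 0.7 rad).
It fails at once if the black-capped vial is tipped over (more than 0.7 rad) (angle between vial_k_mid's own z axis and vertical above 0.7 rad).
It fails at once if the dropper bottle is tipped over (more than 0.7 rad) (angle between dropper_mid's own z axis and vertical above 0.7 rad).
It fails at once if the tape roll is moved more than 20 mm (distance of tape_mid from where it was at the start of the episode above 0.02 m).
It also fails if it takes over 128 s, if anything falls off the work surface, if the arm or the gripper's body presses on something with over 40 N, if the wrist force passes 120 N, or if a joint passes its speed limit or range.

ROBOT

A 6-joint arm with a two-finger parallel gripper is mounted at the origin on a cart in front of the work surface, level with it; the furniture and walls round the work are solid. World frame = base frame: x ahead of the robot, y to its left, z up, the work surface at z = 0. Lengths are in m, angles in degrees, forces in N, time in s.
With the tool pointing down it reaches from about 0.4 to 0.825 m from the base axis. Payload 7 kg.
Tool frame: the origin (TCP) lies midway between the tips of the shut fingers; the grasp point (between the pads) lies 19 mm behind it; z points along the fingers, x is the direction in which the jaws open and shut, and the axes are right-handed (so a half turn about z gives the same grasp; the last joint's range is limited). The gripper opens to 88 mm and grips with 3 to 60 N. Pads are 19 mm wide; open, the fingers measure 130 mm over their backs; the gripper's body (78 mm by 193 mm) begins 47 mm behind the grasp point.
Start: joints at [-60.269, 20.546, 0.682, 0, -70.136, -16.507], TCP at [0.154, -0.657, 0.227] pointing down, gripper open.
Joint ranges: [-176.03, 176.03], [-82.01, 121.73], [-58.28, 71.71], [-173.87, 95.51], [-174.79, -0.11], [-173.66, 173.66]. Speed limits (degrees/s): [136.94, 136.94, 172.46, 180, 180, 180].

INTERFACE

Orientations are given as [roll, pitch, yaw] about the fixed x, y, z axes, in that order (R = Rz(yaw) Ry(pitch) Rx(roll)).
In Python, from plant import * gives the robot as it stands. The module is installed in compiled form; this text tells all that it offers.
- The arm moves only by the shell command python3 -m pendant 'ROWS' [OPENING]. ROWS is JSON, a list that holds one entry, the list of rows, each a list of 6 numbers: the shift along the world's x, y, z in mm, then the turn, a rotation vector about the world's x, y, z in degrees. A call has 1 to 10 rows; each row is the pose to reach, as a shift and turn from the pose commanded when the call began; what a row does not reach only later rows make up. A row lasts 1/8 s, in which the tool goes at most 62.5 mm and 10.7 degrees, less where a joint would pass 70% of its speed; a pose out of reach is approached as far as the arm can. A call with a gripper value outside its range is refused whole. OPENING is the closure, from -1 (fully open) to 1 (shut), set as the call begins (- or left out, the last holds). The fingers move at their own pace and stop on an object; the grip force is fixed at half the most. Time passes only in rows, so rows that repeat a pose let the fingers close. It gives the time, the measured TCP pose, the force and the opening at its end, in the units of the state.
- get_obs(): the state, without advancing time (a new reading comes with each control period).
- snapshot(name): name is "side" or "top"; returns a dict with "pixels" (400x640x3 uint8, red, green, blue), "depth" (400x640 float32, m along the optical axis (not along the pixel's ray), 0 where there is no reading), "fx", "fy", "cx", "cy" (pixels), "pose" (4x4, takes a point from camera to world coordinates). Camera axes: x right, y down, z forward; pixel columns grow to the right and rows downward; lengths in m; the calibration is good to about 2 mm. A picture is of the moment at which its call begins.
- close_job(): hands the job in, once; it reports no verdict.
The state is a dict: "clock": time; "joint_pos": joint angles; "qvel": joint speeds; "tau": joint torques, N m; "tool_pos": TCP position; "orientation": TCP orientation; "force": force on the tool from outside, world axes, zero at the start; "moment": the same for the moment, N m; "opening": finger opening in m.
Only numpy, scipy, OpenCV 4.12 (cv2) and the standard library are available. Lean on these libraries where they do the work, as an engineer would, in place of code of your own. Each camera call takes 0.05 s, during which the arm holds its last target. There are 200 camera calls.

## Working session

There is one attempt and no reset: what is moved stays moved. The work goes in short steps, Python scripts to look and compute and a shell command to move; the robot and the scene stay as the last step left them, time stands still between calls to the robot, and variables do not carry over. Pictures are saved under pics/ and viewed, about 12 in all and at most 16, crops included, and the job is handed in when it is done.

```bash
mkdir -p pics
cat > h.py <<'E'
from plant import *
import numpy as np, cv2
def snap(n,tag):
    s=snapshot(n); cv2.imwrite(f'pics/{tag}.png',s['pixels'][:,:,::-1]); np.savez(f'pics/{tag}.npz',**s); return s
def load(tag): return dict(np.load(f'pics/{tag}.npz'))
def ray(s,u,v,z):
    P=s['pose']; d=P[:3,:3]@np.array([(u-s['cx'])/s['fx'],(v-s['cy'])/s['fy'],1]); o=P[:3,3]
    return o+d*(z-o[2])/d[2]
def pts(s):
    v,u=np.mgrid[:400,:640]; d=s['depth']
    X=np.stack([(u-s['cx'])/s['fx']*d,(v-s['cy'])/s['fy']*d,d],-1)
    return X@s['pose'][:3,:3].T+s['pose'][:3,3]
E
python3 - <<'E'
from h import *
for n in('top','side'):
    s=snap(n,n+'0'); print(n,s['pose'].round(3).tolist(),s['fx'],s['cx'],s['cy'])
print(get_obs())
E
```

```text
top [[0.025, -0.997, 0.077, 0.402], [-1.0, -0.025, 0.009, 0.056], [-0.007, -0.077, -0.997, 1.509], [0.0, 0.0, 0.0, 1.0]] 475.29043257122976 320.3862019953464 200.12367600295082
side [[0.984, -0.095, 0.153, 0.376], [-0.179, -0.587, 0.789, -0.724], [0.014, -0.804, -0.595, 0.652], [0.0, 0.0, 0.0, 1.0]] 398.4192889879865 317.54579570178123 201.12549488898625
{'clock': 0.1, 'joint_pos': array([-6.02700036e+01,  2.05870539e+01,  6.39851750e-01, -1.87157670e-02,
       -7.01357413e+01, -1.65087157e+01]), 'qvel': array([ 0.04814427, -0.09265375,  0.22435618,  0.0831053 ,  0.00131848,
        0.04688047]), 'tau': array([-1.75230922e-03, -5.84162772e+01,  2.93752116e+01,  7.01553941e+00,
        1.01886241e-02, -8.06606204e-05]), 'tool_pos': array([ 0.15428378, -0.65668641,  0.22572272]), 'orientation': array([-1.79993298e+02, -8.45244870e-02,  1.03214903e+02]), 'force': array([-0.38424872,  0.08610421, -0.02538876]), 'moment': array([ 0.01757687,  0.02693908, -0.01512196]), 'opening': 0.08808932681461204}
```

View pics/top0.png

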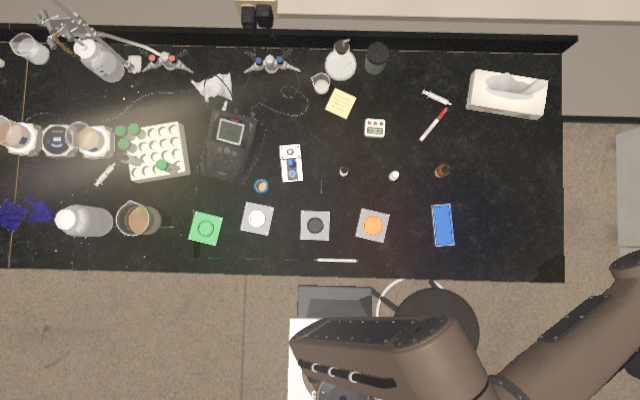

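View pics/side0.png

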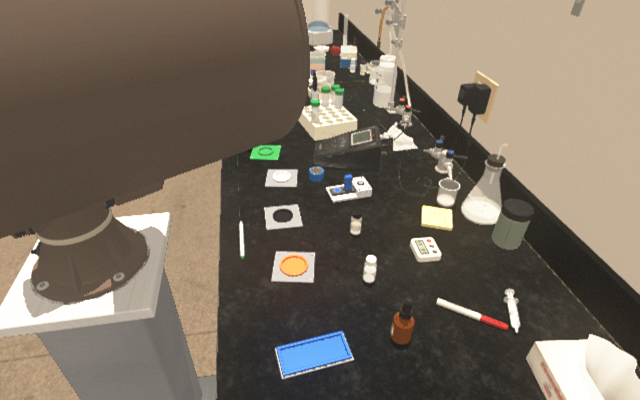

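Top view: pads are green (206,228, the decoy), white (257,218), black (315,225), orange (373,225), and the cradle is at (443,225). The block and slider are at (291,163), tape at (262,186), black-capped vial at (344,171), white-capped vial at (394,176) and dropper at (442,171). I'll confirm these in enlarged crops.

Run:
```python
from h import *
t=load('top0');s=load('side0')
a=cv2.resize(t['pixels'][135:255,180:470],None,fx=2.75,fy=2.75,interpolation=cv2.INTER_CUBIC)
cv2.imwrite('pics/c_top.png',a[:,:,::-1])
a=cv2.resize(s['pixels'][130:390,230:490],None,fx=2.3,fy=2.3,interpolation=cv2.INTER_CUBIC)
cv2.imwrite('pics/c_side.png',a[:,:,::-1])
```

```text
(no output)
```

View pics/c_top.png

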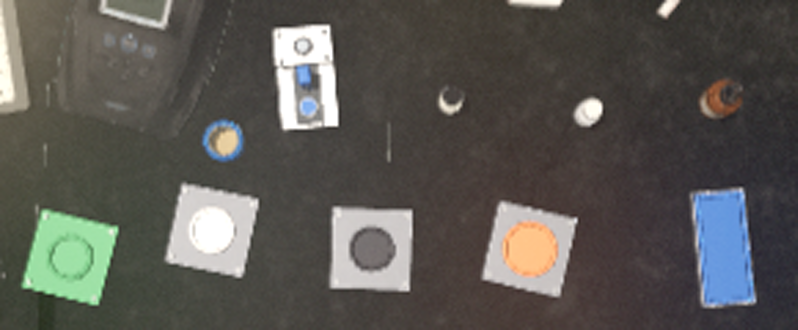

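View pics/c_side.png

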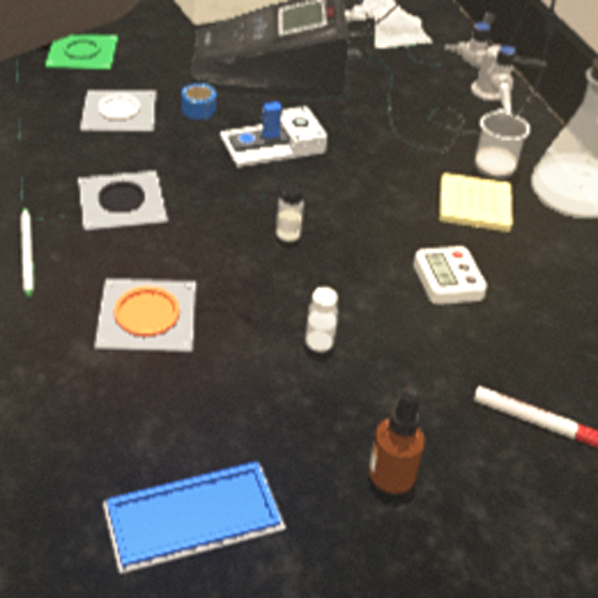

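Each item matches its description: both vials by cap colour, the amber dropper, the block tunnel on the +x side, and the green pad as the look-alike. Now I'll measure positions from both views.

```bash
cat >> h.py <<'E'
def blob(s,mask,u0,v0,u1,v1):
    m=np.zeros((400,640),np.uint8); m[v0:v1,u0:u1]=mask[v0:v1,u0:u1]
    n,l,st,c=cv2.connectedComponentsWithStats(m)
    k=1+np.argmax(st[1:,4]); return (l==k).astype(np.uint8),st[k].tolist(),c[k]
def rectw(s,m,z):  # min area rect in world plane z
    c=max(cv2.findContours(m,cv2.RETR_EXTERNAL,cv2.CHAIN_APPROX_NONE)[0],key=cv2.contourArea)[:,0]
    w=np.array([ray(s,u,v,z)[:2] for u,v in c]).astype(np.float32)*1000
    return cv2.minAreaRect(w)
E
python3 - <<'E'
from h import *
t=load('top0');s=load('side0')
def hsv(s): return [c.astype(int) for c in cv2.split(cv2.cvtColor(s['pixels'],cv2.COLOR_RGB2HSV))]
for nm,S,B in (('top',t,dict(white=(238,200,276,238),black=(298,208,332,244),orange=(354,206,392,244),cradle=(428,200,460,250),vw=(385,165,402,185),vk=(336,162,352,180),drop=(430,160,452,182),grip=(280,155,302,172),tape=(250,175,272,195),block=(276,140,306,186))),
 ('side',s,dict(white=(262,166,302,190),black=(262,203,304,231),orange=(270,250,318,284),cradle=(270,328,358,380),vw=(360,252,380,286),vk=(348,211,364,237),drop=(388,296,418,348),grip=(342,170,356,192),tape=(306,164,326,184),block=(322,172,374,204)))):
  h,sa,v=hsv(S); blue=(h>98)&(h<125)&(sa>100)&(v>80)
  M=dict(white=(v>215)&(sa<40),black=(v<90),orange=(h>5)&(h<22)&(sa>110)&(v>180),cradle=blue,vw=(v>150)&(sa<60),vk=v<25,drop=(h<14)&(sa>110)&(v>50),grip=blue,tape=blue,block=(v>150)&(sa<60))
  Z=dict(white=.01,black=.01,orange=.01,cradle=.01,vw=.062,vk=.062,drop=.03,grip=.058,tape=.02,block=.0255)
  for k,b in B.items():
    try:
      m,st,c=blob(S,M[k].astype(np.uint8),*b); r=rectw(S,m,Z[k])
      P=pts(S)[(m>0)&(S['depth']>0)]
      print(nm,k,st,c.round(1),'ray',(ray(S,*c,Z[k])[:2]*1000).round(1),'rect',np.round(r[0],1),np.round(r[1],1),round(r[2],1),'depthmed',(np.median(P,0)*1000).round(1),'zmax',(np.percentile(P[:,2],95)*1000).round(1))
    except Exception as e: print(nm,k,e)
# pads: grey square in top view
h,sa,v=hsv(t)
for k,b in dict(white=(236,198,278,240),black=(296,206,334,246),orange=(352,204,394,246)).items():
  m,st,c=blob(t,((v>75)).astype(np.uint8),*b); r=rectw(t,m,.004); print('pad',k,np.round(r[0],1),np.round(r[1],1),round(r[2],1))
E
```

```text
top white [247, 210, 18, 18, 245] [255.9 218.1] ray [456.4 271.8] rect [455.3 273.2] [53.8 53.7] 2.0 depthmed [456.9 272.4   5.2] zmax 13.0
top black [298, 208, 34, 36, 323] [315.  226.8] ray [433.9  84.7] rect [438.   86.5] [110.2 104.3] 1.4 depthmed [ 4.284e+02  8.360e+01 -1.000e-01] zmax 5.1
top orange [363, 216, 20, 19, 302] [372.3 225. ] ray [443.9 -95.6] rect [444.1 -96.1] [56.6 59.9] 1.4 depthmed [444.  -95.4   5.8] zmax 12.6
top cradle [433, 205, 21, 41, 697] [442.9 224.7] ray [ 450.5 -317.2] rect [ 449.8 -317.4] [125.1  56.1] 5.6 depthmed [ 450.1 -318.5    5.2] zmax 12.6
top vw [389, 171, 10, 10, 78] [393.5 175.3] ray [ 596.2 -152.6] rect [ 595.6 -152.5] [27.9 27.5] 0.8 depthmed [ 596.7 -154.2   57. ] zmax 64.6
top vk attempt to get argmax of an empty sequence
top drop [437, 164, 13, 13, 82] [441.3 170.7] ray [ 618.6 -306.4] rect [ 619.4 -308.5] [37.5 33.6] 45.6 depthmed [ 612.1 -298.8   53.4] zmax 63.4
top grip [288, 159, 5, 7, 30] [290.1 161.8] ray [630.9 165.9] rect [630.3 166.1] [18.7 12.3] 1.7 depthmed [630.6 165.9  56.4] zmax 63.0
top tape [254, 179, 14, 15, 56] [260.4
[... 1014 characters left out ...]
e
side drop [390, 312, 25, 33, 541] [402. 329.] ray [ 617.5 -311.9] rect [ 617.1 -310.3] [68.6 39.9] 60.0 depthmed [ 612.7 -319.1   41.8] zmax 58.8
side grip [344, 174, 9, 16, 115] [347.8 181.4] ray [624.5 138.8] rect [624.2 139.5] [75.  20.9] 73.1 depthmed [631.7 161.4  39.1] zmax 56.6
side tape [309, 167, 15, 15, 131] [315.8 176.1] ray [554.8 236.1] rect [557.8 247.8] [76.1 41.9] 80.7 depthmed [555.3 240.6  16.2] zmax 25.0
side block [326, 176, 46, 26, 548] [352.2 190. ] ray [639.8 142.5] rect [632.2 152.6] [125.7  98.8] 6.2 depthmed [654.3 149.1   9.4] zmax 26.2
pad white [455.9 271.1] [130.6 130.5] 1.9
pad black [444.6  86.9] [108.8 108.7] 84.9
pad orange [441.2 -99.5] [129.2 125.4] 85.4
```

Run:
```python
from h import *
for tag in('top0','side0'):
  S=load(tag);P=pts(S);ok=S['depth']>0
  for k,c,lo,hi in(('vk',(.61,0),.045,.075),('vw',(.596,-.153),.045,.075),('dropbody',(.615,-.305),.01,.052),('dropteat',(.615,-.305),.075,.12),('grip',(.630,.166),.035,.07),('tape',(.557,.26),.015,.035)):
    m=ok&(abs(P[...,0]-c[0])<.05)&(abs(P[...,1]-c[1])<.05)&(P[...,2]>lo)&(P[...,2]<hi)
    v,u=np.nonzero(m)
    if len(u)==0: print(tag,k,'none');continue
    Q=P[m]*1000; print(tag,k,len(u),'uv',u.mean().round(1),v.mean().round(1),u.min(),u.max(),v.min(),v.max(),'mean',Q.mean(0).round(1),'mid',((Q.min(0)+Q.max(0))/2).round(1),'ext',np.ptp(Q,0).round(1))
  h,sa,v=[c.astype(int) for c in cv2.split(cv2.cvtColor(S['pixels'],cv2.COLOR_RGB2HSV))]
# block outline from top: fit edges
S=load('top0'); v=S['pixels'].astype(int).sum(2)
for row in range(143,188,4): 
  r=v[row,272:312]; on=np.nonzero(r>380)[0]+272
  if len(on):
    # subpixel
    def sub(a,b): return a+(380-v[row,a])/(v[row,b]-v[row,a])*(b-a)
    l=sub(on[0]-1,on[0]); rr=sub(on[-1]+1,on[-1])
    print(row,(ray(S,l,row,.008)[:2]*1000).round(1),(ray(S,rr,row,.008)[:2]*1000).round(1))
S=load('side0'); 
a=cv2.resize(S['pixels'][200:360,320:430],None,fx=3.7,fy=3.7,interpolation=cv2.INTER_CUBIC)
b=cv2.resize(load('top0')['pixels'][135:195,270:370],None,fx=4,fy=4,interpolation=cv2.INTER_CUBIC)
b=cv2.copyMakeBorder(b,0,a.shape[0]-b.shape[0],0,0,cv2.BORDER_CONSTANT); o=np.hstack([a,b]);cv2.imwrite('pics/c2.png',o[:,:,::-1]);print(o.shape)
```

```text
top0 vk 53 uv 343.9 170.4 340 348 167 174 mean [ 6.082e+02 -5.000e-01  5.880e+01] mid [608.3  -1.1  57.5] ext [20.8 24.8 24.6]
top0 vw 52 uv 394.6 174.8 390 398 171 179 mean [ 598.3 -156.2   58.5] mid [ 599.  -156.3   56.6] ext [25.2 24.6 22.8]
top0 dropbody 62 uv 439.0 173.1 435 448 165 178 mean [ 609.9 -297.6   36.9] mid [ 616.3 -305.2   31.1] ext [36.5 34.4 41.7]
top0 dropteat 45 uv 445.8 168.7 442 450 166 172 mean [ 616.  -304.6   91.8] mid [ 617.4 -307.    91.7] ext [18.5 21.6 32.8]
top0 grip 38 uv 290.2 162.5 288 293 159 166 mean [629.1 165.5  54.9] mid [630.3 165.3  49.6] ext [20.1 14.5 29.3]
top0 tape 138 uv 257.6 183.1 245 268 170 193 mean [566.4 268.5  24. ] mid [570.5 272.1  24. ] ext [71.2 74.3 17.7]
side0 vk 93 uv 356.2 215.4 351 361 210 221 mean [610.1  -4.4  55.6] mid [611.8  -0.8  54.1] ext [24.4 24.3 18.1]
side0 vw 123 uv 370.6 261.8 365 376 256 269 mean [ 599.9 -160.9   56. ] mid [ 601.1 -159.4   54.2] ext [23.7 24.1 18.1]
side0 dropbody 351 uv 400.9 331.0 391 414 312 342 mean [ 612.5 -318.2   33.7] mid [ 619.2 -307.    31. ] ext [38.3 39.3 41.9]
side0 dropteat 170 uv 406.5 307.2 400 412 298 316 mean [ 617.5 -310.2   89.7] mid [ 619.7 -308.3   90.5] ext [21.5 18.9 30.8]
side0 grip 75 uv 347.8 179.4 344 352 175 184 mean [631.1 163.1  47.9] mid [632.8 165.5  46.6] ext [21.8 17.3 22.5]
side0 tape 142 uv 317.5 170.7 309 329 159 178 mean [564.6 261.8  21.5] mid [572.  268.4  22.5] ext [69.5 83.2 14.9]
147 [685.6 208.2] [687.3 139.9]
151 [672.7 207.1] [674.4 137.2]
155 [659.8 206.5] [661.5 136.3]
159 [647.  201.9] [648.7 134.2]
163 [634.1 201.6] [635.8 132.5]
167 [621.3 199.7] [623.  132.1]
171 [608.5 198.7] [610.2 130. ]
175 [595.7 198. ] [597.4 128.3]
179 [582.9 195.3] [584.6 127.9]
(592, 807, 3)
```

View pics/c2.png

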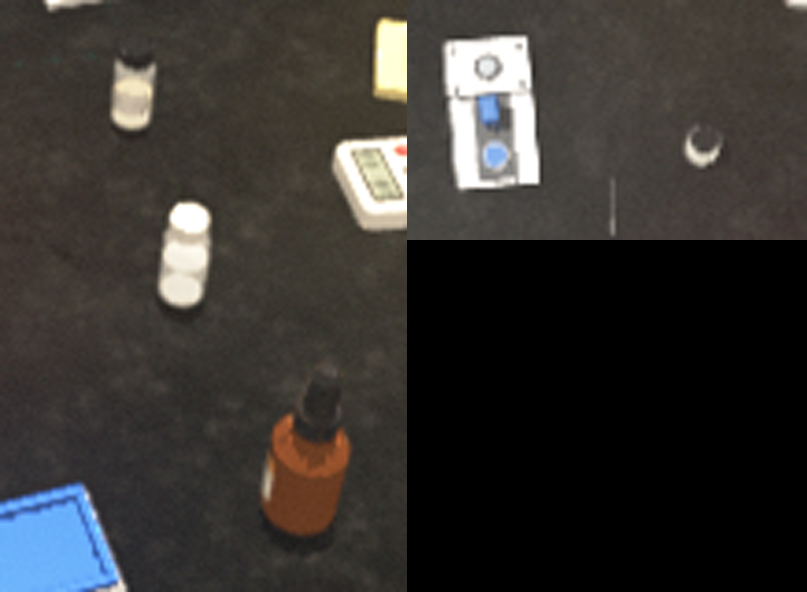

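Working estimates in mm:

| Item | x, y | Yaw |
|---|---|---|
| vial_k | 610, -1 | – |
| vial_w | 599, -157 | – |
| dropper | 617, -307 | – |
| grip | 631, 165.5 | about 6.9° |
| white pad | 456, 272 | – |
| orange pad | 444, -96 | – |
| cradle | 450.5, -317 | about 6° |

The heights and sizes fit the description. Gripping the bottle vertically on its body would push the teat top, 66 mm above the grasp, into the palm, 47 mm above it. I'll grip the 22 mm neck/teat about 86 mm up instead. First I move above the dropper.

```bash
python3 -m pendant '[[[46,35,0,0,0,-1],[93,70,0,0,0,-2],[139,105,0,0,0,-3],[185,140,0,0,0,-4],[231,175,0,0,0,-5],[278,210,0,0,0,-6.3],[324,245,0,0,0,-6.3],[370,280,0,0,0,-6.3],[417,315,0,0,0,-6.3],[463,350,0,0,0,-6.3]]]' -1
python3 -m pendant '[[[0,0,0,0,0,0],[0,0,0,0,0,0],[0,0,0,0,0,0]]]'
python3 - <<'E'
from h import *
t=snap('top','t1');s=snap('side','s1')
for S,b in((t,(303,213,328,238)),(s,(268,204,298,228))):
  v=S['pixels'].max(2); 
  g=v[b[1]:b[3],b[0]:b[2]]; m,st,c=blob(S,(v<110).astype(np.uint8),*b); r=rectw(S,m,.007)
  print(st,c,np.round(r[0],1),np.round(r[1],1))
print((ray(t,*c,.007)))
cv2.imwrite('pics/v1.png',cv2.resize(s['pixels'][:, 200:480],None,fx=1.5,fy=1.5)[:,:,::-1])
E
```

```text
clock: 1.35
tool_pos: [0.6186, -0.3056, 0.2262]
orientation: [-180.0, -0.0, 96.9]
force: [1.0, -1.0, 0.6]
opening: 0.0878
clock: 1.72
tool_pos: [0.6166, -0.3078, 0.2266]
orientation: [-180.0, -0.0, 96.9]
force: [-0.5, -1.2, -0.3]
opening: 0.0877
[308, 218, 12, 15, 36] [311.86111111 223.22222222] [442.4  93.7] [29.6 49.2]
[273, 209, 20, 13, 209] [282.37320574 215.16746411] [440.6  87.3] [50.  49.6]
[0.46803252 0.1889231  0.007     ]
```

View pics/v1.png

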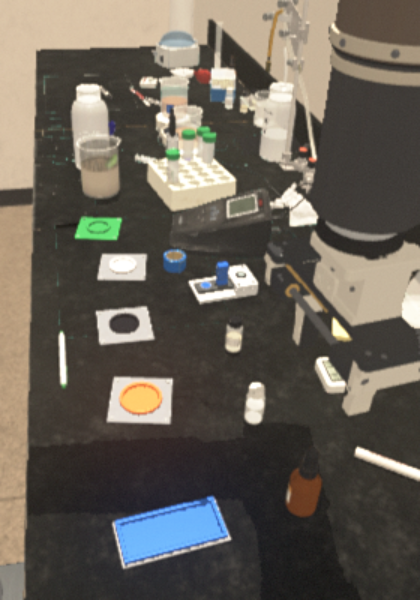

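The side view shows the gripper over the dropper at (303,490) in the crop, with the way down clear. The black ring centre comes out at about (440.5, 86.5). Descending and gripping.

```bash
python3 -m pendant '[[[0,0,-25,0,0,0],[0,0,-50,0,0,0],[0,0,-75,0,0,0],[0,0,-100,0,0,0],[0,0,-120,0,0,0],[0,0,-140,0,0,0],[0,0,-155,0,0,0],[0,0,-159,0,0,0],[0,0,-159,0,0,0]]]' -1
python3 -m pendant '[[[0,0,0,0,0,0],[0,0,0,0,0,0],[0,0,0,0,0,0],[0,0,0,0,0,0],[0,0,0,0,0,0],[0,0,0,0,0,0],[0,0,0,0,0,0],[0,0,0,0,0,0]]]' 1
python3 -m pendant '[[[0,0,5,0,0,0],[0,0,10,0,0,0],[0,0,15,0,0,0],[0,0,20,0,0,0],[0,0,20,0,0,0]]]'
python3 - <<'E'
from h import *
s=snap('side','s2')
cv2.imwrite('pics/v2.png',cv2.resize(s['pixels'][240:400, 300:520],None,fx=3,fy=3)[:,:,::-1])
E
```

```text
clock: 2.95
tool_pos: [0.6175, -0.3074, 0.0679]
orientation: [180.0, 0.0, 96.9]
force: [0.1, 0.4, 0.9]
opening: 0.0878
clock: 3.95
tool_pos: [0.6174, -0.307, 0.0675]
orientation: [-180.0, -0.0, 96.9]
force: [0.2, -0.1, 0.4]
opening: 0.021
clock: 4.58
tool_pos: [0.6177, -0.3072, 0.0883]
orientation: [179.9, 0.0, 96.9]
force: [-0.5, 0.5, -1.1]
opening: 0.0208
```

View pics/v2.png

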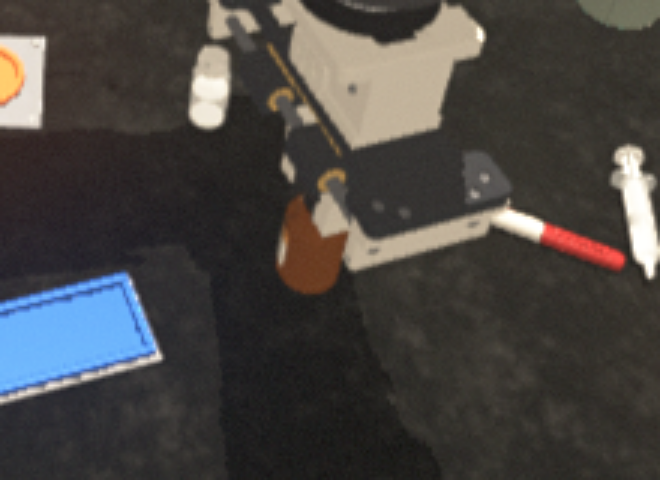

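The fingers stopped at 21 mm and the bottle hangs upright at crop (312,250). Carrying it to the orange ring.

```bash
python3 -m pendant '[[[0,0,10,0,0,0],[-5,6,20,0,0,0],[-17,21,30,0,0,0],[-35,43,30,0,0,0],[-57,70,30,0,0,0],[-80,98,30,0,0,0],[-103,126,30,0,0,0],[-124,151,30,0,0,0],[-141,172,30,0,0,0],[-156,190,30,0,0,0]]]'
python3 -m pendant '[[[-9,11,0,0,0,0],[-14.5,17,0,0,0,0],[-17.5,21,0,0,0,0],[-17.5,21,0,0,0,0],[-17.5,21,0,0,0,0]]]'
python3 - <<'E'
from h import *
t=snap('top','t3');s=snap('side','s3')
cv2.imwrite('pics/v3.png',cv2.resize(s['pixels'][150:310, 220:420],None,fx=3,fy=3)[:,:,::-1])
print(get_obs()['tool_pos'])
for S in (s,):
  h,sa,v=[c.astype(int) for c in cv2.split(cv2.cvtColor(S['pixels'],cv2.COLOR_RGB2HSV))]
  m=((h<14)&(sa>110)&(v>50)&(v<200)).astype(np.uint8); m,st,c=blob(S,m,260,180,340,300);print(st,c)
  P=pts(S)[m>0]*1000; print(P.min(0),P.max(0))
E
```

```text
clock: 5.88
tool_pos: [0.4598, -0.1159, 0.1183]
orientation: [179.9, -0.0, 97.0]
force: [0.4, -0.5, -1.4]
opening: 0.021
clock: 6.5
tool_pos: [0.4442, -0.0963, 0.1175]
orientation: [-180.0, 0.0, 96.9]
force: [0.2, 1.1, -0.3]
opening: 0.0206
[ 0.44406295 -0.09635529  0.11739911]
[285, 232, 18, 26, 369] [293.60704607 244.74525745]
[ 427.5467613  -116.68656276   -3.8719289 ] [482.21672881  24.66676574 106.25487954]
```

View pics/v3.png

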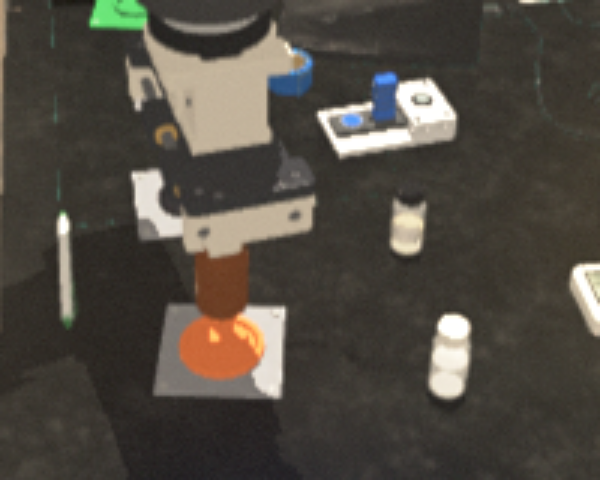

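The bottle hangs upright over the orange ring (crop 221,350). Lowering and releasing.

```bash
python3 -m pendant '[[[0,0,-12,0,0,0],[0,0,-24,0,0,0],[0,0,-34,0,0,0],[0,0,-40,0,0,0],[0,0,-43,0,0,0],[0,0,-45,0,0,0],[0,0,-46,0,0,0],[0,0,-46,0,0,0]]]'
python3 -m pendant '[[[0,0,0,0,0,0],[0,0,0,0,0,0],[0,0,0,0,0,0],[0,0,0,0,0,0],[0,0,0,0,0,0]]]' -1
python3 -m pendant '[[[0,0,15,0,0,0],[0,0,40,0,0,0],[0,0,70,0,0,0],[0,0,100,0,0,0],[25,-10,110,0,0,0],[60,-25,110,0,0,0],[95,-40,110,0,0,0],[130,-52,110,0,0,0],[155,-61,110,0,0,0],[155,-61,110,0,0,0]]]'
python3 - <<'E'
from h import *
t=snap('top','t4');s=snap('side','s4')
cv2.imwrite('pics/v4.png',cv2.resize(s['pixels'][150:310, 220:420],None,fx=3,fy=3)[:,:,::-1])
print(get_obs()['tool_pos'])
P=pts(s);ok=s['depth']>0
m=ok&(abs(P[...,0]-.444)<.04)&(abs(P[...,1]+.096)<.04)&(P[...,2]>.02)&(P[...,2]<.12)
for a,b in((.02,.05),(.078,.112)):
  q=P[m&(P[...,2]>a)&(P[...,2]<b)]*1000;print(q.min(0),q.max(0),(q.min(0)+q.max(0))/2)
E
```

```text
clock: 7.6
tool_pos: [0.444, -0.096, 0.0717]
orientation: [180.0, -0.0, 96.9]
force: [-0.3, 0.3, 0.1]
opening: 0.0209
clock: 8.22
tool_pos: [0.4439, -0.0961, 0.0716]
orientation: [180.0, -0.0, 96.9]
force: [0.1, -0.5, -0.4]
opening: 0.0651
clock: 9.48
tool_pos: [0.5999, -0.1576, 0.1804]
orientation: [-179.9, 0.0, 96.9]
force: [-0.7, -0.4, -0.7]
opening: 0.0877
[ 0.59832017 -0.15706276  0.18091615]
[ 427.25352679 -116.56907673   20.76163619] [463.70373781 -92.11301488  49.95019792] [ 445.4786323  -104.3410458    35.35591706]
[ 436.54458211 -106.98443459   78.01878839] [456.60405375 -88.19083225 109.42371266] [446.57431793 -97.58763342  93.72125053]
```

View pics/v4.png

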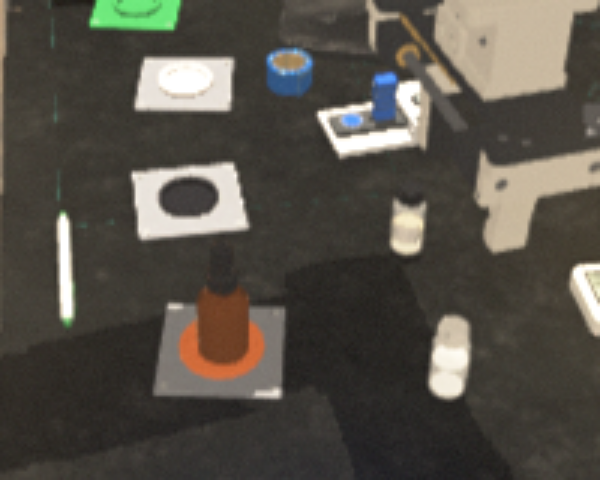

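The bottle stands upright inside the orange ring (crop 223,330), measured at (445.5, -97). The gripper is over the white vial; pick it.

```bash
python3 -m pendant '[[[0,0,-30,0,0,0],[0,0,-60,0,0,0],[0,0,-90,0,0,0],[0,0,-115,0,0,0],[0,0,-135,0,0,0],[0,0,-150,0,0,0],[0,0,-162,0,0,0],[0,0,-168,0,0,0],[0,0,-168,0,0,0]]]' -1
python3 -m pendant '[[[0,0,0,0,0,0],[0,0,0,0,0,0],[0,0,0,0,0,0],[0,0,0,0,0,0],[0,0,0,0,0,0],[0,0,0,0,0,0],[0,0,0,0,0,0],[0,0,0,0,0,0]]]' 1
python3 -m pendant '[[[0,0,5,0,0,0],[0,0,15,0,0,0],[0,0,30,0,0,0],[0,0,50,0,0,0],[0,0,70,0,0,0],[0,0,85,0,0,0],[0,0,90,0,0,0],[0,0,90,0,0,0]]]'
python3 - <<'E'
from h import *
t=snap('top','t5');s=snap('side','s5')
cv2.imwrite('pics/v5.png',cv2.resize(s['pixels'][150:310, 260:460],None,fx=3,fy=3)[:,:,::-1])
E
```

```text
clock: 10.7
tool_pos: [0.5988, -0.1571, 0.0135]
orientation: [-180.0, -0.0, 96.9]
force: [-0.1, -0.6, 0.3]
opening: 0.0876
clock: 11.7
tool_pos: [0.5989, -0.1571, 0.0135]
orientation: [-180.0, -0.0, 96.9]
force: [0.3, -0.3, 0.0]
opening: 0.0264
clock: 12.7
tool_pos: [0.5989, -0.157, 0.1038]
orientation: [180.0, -0.0, 96.9]
force: [-0.1, -0.5, -0.4]
opening: 0.0265
```

View pics/v5.png

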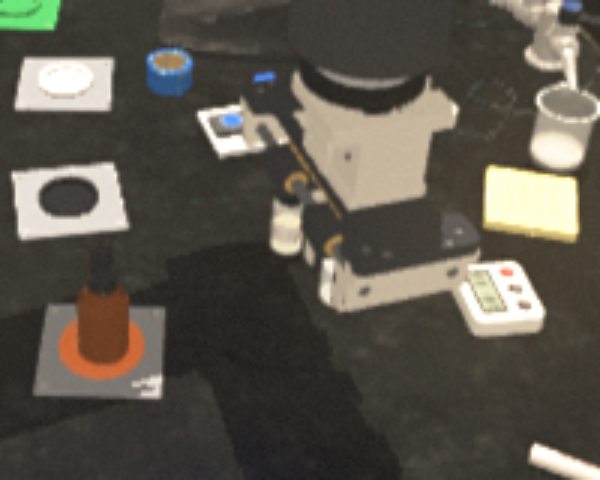

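The white vial is held at a 26.5 mm opening and upright (crop 328,278). Moving to the white ring at (456, 272).

```bash
python3 -m pendant '[[[-3,9,0,0,0,0],[-9,26,0,0,0,0],[-18,53,0,0,0,0],[-28,85,0,0,0,0],[-40,120,0,0,0,0],[-52,155,0,0,0,0],[-63,190,0,0,0,0],[-75,225,0,0,0,0],[-87,260,0,0,0,0],[-98,295,0,0,0,0]]]'
python3 -m pendant '[[[-11,34,0,0,0,0],[-22,65,0,0,0,0],[-31,94,0,0,0,0],[-38,115,0,0,0,0],[-43,128,0,0,0,0],[-45,134,0,0,0,0],[-45,134,0,0,0,0],[-45,134,0,0,0,0]]]'
python3 - <<'E'
from h import *
t=snap('top','t6');s=snap('side','s6')
cv2.imwrite('pics/v6.png',cv2.resize(s['pixels'][100:260, 220:420],None,fx=3,fy=3)[:,:,::-1])
E
```

```text
clock: 14.05
tool_pos: [0.4995, 0.1397, 0.1036]
orientation: [180.0, -0.0, 97.0]
force: [-0.0, 0.5, 0.1]
opening: 0.0262
clock: 15.05
tool_pos: [0.456, 0.2714, 0.1035]
orientation: [-180.0, 0.0, 96.9]
force: [0.3, 0.7, -0.2]
opening: 0.0267
```

View pics/v6.png

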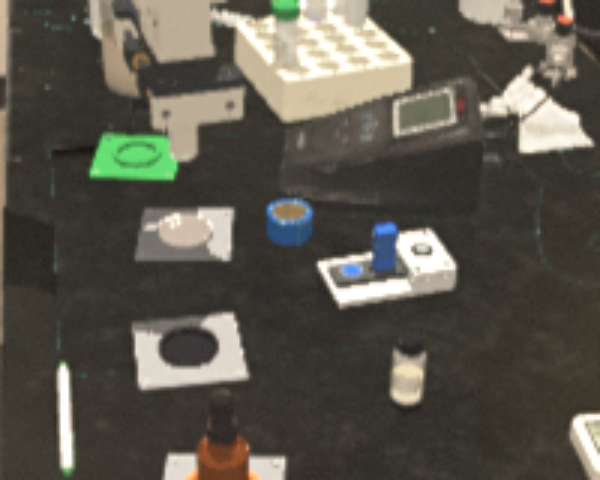

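The tool is over the white ring (crop 185,230), with the near finger hiding the vial. The opening is still 26.7 mm, so it is held. Lowering.

```bash
python3 -m pendant '[[[0,0,-15,0,0,0],[0,0,-35,0,0,0],[0,0,-55,0,0,0],[0,0,-70,0,0,0],[0,0,-78,0,0,0],[0,0,-82,0,0,0],[0,0,-84.5,0,0,0],[0,0,-86,0,0,0],[0,0,-86,0,0,0]]]'
python3 -m pendant '[[[0,0,0,0,0,0],[0,0,0,0,0,0],[0,0,0,0,0,0],[0,0,0,0,0,0],[0,0,0,0,0,0]]]' -1
python3 -m pendant '[[[0,0,15,0,0,0],[0,0,40,0,0,0],[0,0,75,0,0,0],[0,0,115,0,0,0],[15,-27,140,0,0,0],[40,-70,140,0,0,0],[70,-123,140,0,0,0],[100,-177,140,0,0,0],[130,-230,140,0,0,0],[154,-273,140,0,0,0]]]'
python3 - <<'E'
from h import *
t=snap('top','t7');s=snap('side','s7')
print(get_obs()['tool_pos'])
P=pts(s);ok=s['depth']>0
m=ok&(abs(P[...,0]-.456)<.03)&(abs(P[...,1]-.272)<.03)&(P[...,2]>.046)&(P[...,2]<.08)
q=P[m]*1000;print(q.min(0),q.max(0),(q.min(0)+q.max(0))/2)
cv2.imwrite('pics/v7.png',cv2.resize(s['pixels'][130:250, 240:400],None,fx=4,fy=4)[:,:,::-1])
E
```

```text
clock: 16.27
tool_pos: [0.456, 0.2721, 0.0178]
orientation: [180.0, -0.0, 96.9]
force: [0.1, -0.4, -0.5]
opening: 0.0266
clock: 16.9
tool_pos: [0.4559, 0.2719, 0.0175]
orientation: [-180.0, 0.0, 96.9]
force: [-0.1, -0.9, -0.3]
opening: 0.0707
clock: 18.15
tool_pos: [0.6108, -0.0033, 0.1589]
orientation: [179.9, -0.0, 96.9]
force: [0.6, 1.4, 0.8]
opening: 0.088
[ 0.61134916 -0.00502531  0.1582332 ]
[445.51299837 257.06810672  46.18920406] [469.65816902 283.68398309  67.71745338] [457.58558369 270.37604491  56.95332872]
```

View pics/v7.png

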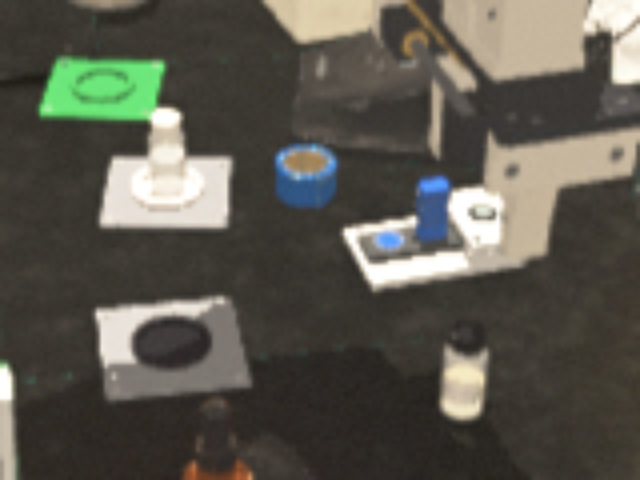

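The white vial stands in the white ring (crop 167,165) at (457.6, 270.4). Next the black vial.

```bash
python3 -m pendant '[[[0,0,0,0,0,0],[0,0,-25,0,0,0],[0,0,-50,0,0,0],[0,0,-75,0,0,0],[0,0,-100,0,0,0],[0,0,-120,0,0,0],[0,0,-135,0,0,0],[0,0,-144,0,0,0],[0,0,-144,0,0,0]]]' -1
python3 -m pendant '[[[0,0,0,0,0,0],[0,0,0,0,0,0],[0,0,0,0,0,0],[0,0,0,0,0,0],[0,0,0,0,0,0],[0,0,0,0,0,0],[0,0,0,0,0,0],[0,0,0,0,0,0]]]' 1
python3 -m pendant '[[[0,0,5,0,0,0],[0,0,15,0,0,0],[0,0,30,0,0,0],[0,0,45,0,0,0],[-7,4,55,0,0,0],[-22,11,60,0,0,0],[-45,23,60,0,0,0],[-70,36,60,0,0,0],[-95,49,60,0,0,0],[-120,62,60,0,0,0]]]'
python3 -m pendant '[[[-22,11,0,0,0,0],[-38,19,0,0,0,0],[-46,23,0,0,0,0],[-49,25,0,0,0,0],[-49,25,0,0,0,0],[-49,25,0,0,0,0]]]'
```

```text
clock: 19.38
tool_pos: [0.6097, -0.0008, 0.0134]
orientation: [-180.0, 0.0, 97.0]
force: [-0.4, -0.5, -0.5]
opening: 0.0876
clock: 20.38
tool_pos: [0.6099, -0.0011, 0.0135]
orientation: [-180.0, -0.0, 96.9]
force: [0.2, -0.6, 0.2]
opening: 0.0264
clock: 21.62
tool_pos: [0.4878, 0.0613, 0.0734]
orientation: [-180.0, -0.0, 96.9]
force: [-0.7, -0.5, -0.2]
opening: 0.0265
clock: 22.38
tool_pos: [0.4413, 0.0858, 0.0735]
orientation: [-180.0, 0.0, 96.9]
force: [0.5, -1.0, -0.7]
opening: 0.0264
```

```bash
python3 -m pendant '[[[0,0,-12,0,0,0],[0,0,-25,0,0,0],[0,0,-37,0,0,0],[0,0,-46,0,0,0],[0,0,-51,0,0,0],[0,0,-54,0,0,0],[0,0,-56,0,0,0],[0,0,-56,0,0,0]]]'
python3 -m pendant '[[[0,0,0,0,0,0],[0,0,0,0,0,0],[0,0,0,0,0,0],[0,0,0,0,0,0],[0,0,0,0,0,0]]]' -1
python3 -m pendant '[[[0,0,15,0,0,0],[0,0,40,0,0,0],[0,0,75,0,0,0],[0,0,115,0,0,0],[20,8,140,0,0,0],[60,25,140,0,0,0],[105,44,140,0,0,0],[150,63,140,0,0,0],[190,79.5,140,0,0,0],[190,79.5,140,0,0,0]]]'
python3 - <<'E'
from h import *
t=snap('top','t8');s=snap('side','s8')
print(get_obs()['tool_pos'])
P=pts(s);ok=s['depth']>0
m=ok&(abs(P[...,0]-.4405)<.03)&(abs(P[...,1]-.086)<.03)&(P[...,2]>.046)&(P[...,2]<.08)
q=P[m]*1000;print(q.min(0),q.max(0),(q.min(0)+q.max(0))/2)
# slider edges / grip in the side view: blue grip top
cv2.imwrite('pics/v8.png',cv2.resize(s['pixels'][130:250, 250:410],None,fx=4,fy=4)[:,:,::-1])
E
```

```text
clock: 23.38
tool_pos: [0.441, 0.086, 0.0177]
orientation: [180.0, -0.0, 96.9]
force: [-0.2, -0.1, 0.2]
opening: 0.0265
clock: 24.0
tool_pos: [0.4409, 0.0859, 0.0176]
orientation: [-180.0, -0.0, 96.9]
force: [0.6, 0.6, 0.6]
opening: 0.0708
clock: 25.25
tool_pos: [0.6328, 0.1661, 0.1558]
orientation: [-179.9, 0.0, 96.9]
force: [-1.3, -0.5, -0.6]
opening: 0.0876
[0.63052777 0.16519922 0.15648638]
[430.26978518  70.81144281  46.02595685] [455.97795168  96.64572859  66.99374738] [443.12386843  83.7285857   56.50985212]
```

View pics/v8.png

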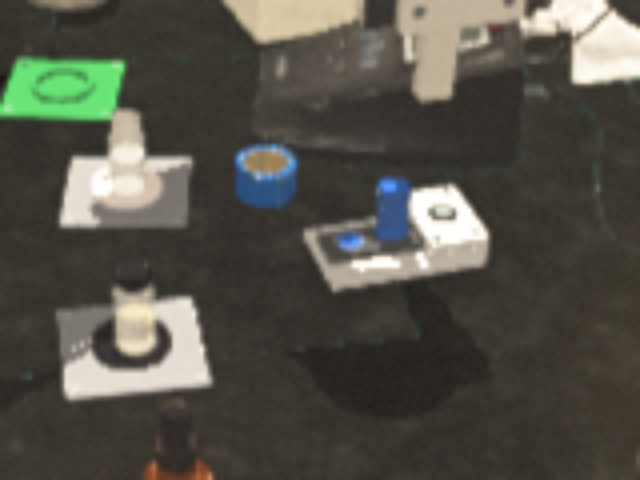

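The black vial stands in the black ring (crop 133,315). Descend on the slider grip and close, then read the forces.

```bash
python3 -m pendant '[[[0,0,-25,0,0,0],[0,0,-50,0,0,0],[0,0,-75,0,0,0],[0,0,-98,0,0,0],[0,0,-115,0,0,0],[0,0,-127,0,0,0],[0,0,-134,0,0,0],[0,0,-134,0,0,0]]]' -1
python3 -m pendant '[[[0,0,0,0,0,0],[0,0,0,0,0,0],[0,0,0,0,0,0],[0,0,0,0,0,0],[0,0,0,0,0,0],[0,0,0,0,0,0],[0,0,0,0,0,0],[0,0,0,0,0,0],[0,0,0,0,0,0]]]' 1
python3 -c "
from plant import *
o=get_obs();print(o['force'],o['moment'],o['opening'],o['tool_pos'])"
```

```text
clock: 26.35
tool_pos: [0.6308, 0.1654, 0.0234]
orientation: [-180.0, 0.0, 96.9]
force: [0.5, -0.0, -0.1]
opening: 0.0878
clock: 27.48
tool_pos: [0.6309, 0.1655, 0.0236]
orientation: [180.0, -0.0, 96.9]
force: [-0.3, 0.9, 0.9]
opening: 0.0138
[-0.31225217  0.86700992  0.89386976] [ 0.29036334  0.08002578 -0.04940998] 0.013847526172043736 [0.63089375 0.16552357 0.02355353]
```

Forces are small and the opening is 13.8 mm on the 14 mm grip, so it is well centred. Drawing it out along -x of the block (6.9°).

```bash
python3 -m pendant '[[[-2,-0.2,0,0,0,0],[-5,-0.6,0,0,0,0],[-8,-1,0,0,0,0],[-12,-1.5,0,0,0,0],[-12,-1.5,0,0,0,0]]]'
python3 -c "
from plant import *
o=get_obs();print(o['force'],o['moment'],o['opening'],o['tool_pos'])"
python3 -m pendant '[[[-4,-0.5,0,0,0,0],[-8,-1,0,0,0,0],[-12,-1.5,0,0,0,0],[-12,-1.5,0,0,0,0]]]'
python3 -m pendant '[[[-5,-0.6,0,0,0,0],[-10,-1.2,0,0,0,0],[-15,-1.8,0,0,0,0],[-20,-2.4,0,0,0,0],[-20,-2.4,0,0,0,0]]]'
```

```text
clock: 28.1
tool_pos: [0.6182, 0.164, 0.0236]
orientation: [-180.0, -0.0, 96.9]
force: [-2.5, 1.4, 0.9]
opening: 0.0141
[-2.46865256  1.40420041  0.86506536] [0.7633665  0.72888295 0.076184  ] 0.014100699695328378 [0.61820872 0.16395412 0.0235808 ]
clock: 28.6
tool_pos: [0.6063, 0.1624, 0.0236]
orientation: [-180.0, -0.0, 96.9]
force: [-2.2, 3.2, 0.1]
opening: 0.0138
clock: 29.22
tool_pos: [0.5863, 0.1598, 0.0236]
orientation: [-180.0, 0.0, 96.9]
force: [0.0, -0.3, -0.9]
opening: 0.0136
```

It is clear by 44 mm with only 2–3 N along the way. Lifting high, then going round the dropper to the cradle.

```bash
python3 -m pendant '[[[0,0,5,0,0,0],[0,0,15,0,0,0],[0,0,32,0,0,0],[0,0,52,0,0,0],[0,0,75,0,0,0],[0,0,95,0,0,0],[0,-6,108,0,0,0],[0,-20,115,0,0,0],[0,-42,115,0,0,0],[0,-70,115,0,0,0]]]'
python3 -m pendant '[[[0,-32,0,0,0,0],[0,-64,0,0,0,0],[0,-98,0,0,0,0],[0,-132,0,0,0,0],[0,-166,0,0,0,0],[0,-200,0,0,0,0],[-8,-232,0,0,0,0],[-20,-262,0,0,0,-1],[-36,-290,0,0,0,-1],[-54,-316,0,0,0,-1]]]'
python3 -m pendant '[[[-20,-24,0,0,0,0],[-41,-48,0,0,0,0],[-60,-69,0,0,0,0],[-74,-83,0,0,0,0],[-81,-90,0,0,0,0],[-82.5,-91.5,0,0,0,0],[-82.5,-91.5,0,0,0,0],[-82.5,-91.5,0,0,0,0]]]'
python3 - <<'E'
from h import *
t=snap('top','t9');s=snap('side','s9')
print(get_obs()['tool_pos'])
a=cv2.resize(s['pixels'][220:400, 240:440],None,fx=2,fy=2);b=cv2.resize(t['pixels'][140:260,230:470],None,fx=1.66,fy=1.66)
h=max(len(a),len(b));a,b=[cv2.copyMakeBorder(i,0,h-len(i),0,0,cv2.BORDER_CONSTANT) for i in(a,b)]
o=np.hstack([a,b]);print(o.shape);cv2.imwrite('pics/v9.png',o[:,:,::-1])
E
```

```text
clock: 30.48
tool_pos: [0.5862, 0.0882, 0.1378]
orientation: [-179.9, 0.0, 96.9]
force: [0.1, -0.5, -0.5]
opening: 0.0137
clock: 31.72
tool_pos: [0.5309, -0.228, 0.1375]
orientation: [-179.9, -0.0, 95.9]
force: [-0.1, -0.5, -1.2]
opening: 0.0138
clock: 32.72
tool_pos: [0.4509, -0.3171, 0.1386]
orientation: [180.0, 0.0, 96.0]
force: [-0.7, -0.2, -0.9]
opening: 0.0139
[ 0.45080755 -0.31708496  0.13853964]
(360, 798, 3)
```

View pics/v9.png

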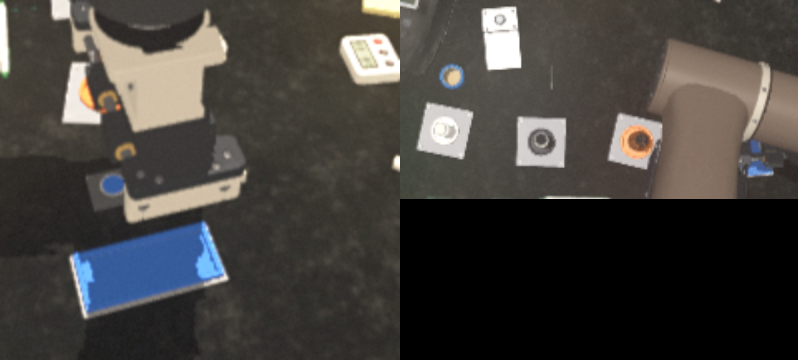

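The slider is held level over the cradle, and the other three stand in their rings. The slider underside is 15.6 mm below the TCP, so I lower by 119 mm.

```bash
python3 -m pendant '[[[0,0,-20,0,0,0],[0,0,-42,0,0,0],[0,0,-64,0,0,0],[0,0,-84,0,0,0],[0,0,-98,0,0,0],[0,0,-107,0,0,0],[0,0,-113,0,0,0],[0,0,-117,0,0,0],[0,0,-119,0,0,0],[0,0,-119,0,0,0]]]'
python3 -m pendant '[[[0,0,0,0,0,0],[0,0,0,0,0,0],[0,0,0,0,0,0],[0,0,0,0,0,0],[0,0,0,0,0,0],[0,0,0,0,0,0]]]' -1
python3 -m pendant '[[[0,0,10,0,0,0],[0,0,30,0,0,0],[0,0,60,0,0,0],[0,0,100,0,0,0],[0,0,140,0,0,0],[30,-20,160,0,0,0],[75,-50,160,0,0,0],[120,-80,160,0,0,0],[165,-110,160,0,0,0],[200,-130,160,0,0,0]]]'
python3 -m pendant '[[[-15,-40,0,0,0,0],[-40,-85,0,0,0,0],[-65,-130,0,0,0,0],[-90,-170,0,0,0,0],[-90,-170,0,0,0,0],[-90,-170,0,0,0,0]]]'
python3 - <<'E'
from h import *
t=snap('top','t10');s=snap('side','s10')
print(get_obs()['tool_pos'])
for n,S in(('t',t),('s',s)):
  P=pts(S);ok=S['depth']>0
  for k,c,lo,hi in(('w',(.456,.272),.046,.08),('k',(.4405,.0865),.046,.08),('d',(.444,-.096),.078,.12),('sl',(.4505,-.317),.03,.06),('tape',(.557,.26),.015,.032)):
    m=ok&(abs(P[...,0]-c[0])<.03)&(abs(P[...,1]-c[1])<.03)&(P[...,2]>lo)&(P[...,2]<hi)
    q=P[m]*1000; print(n,k,((q.min(0)+q.max(0))/2).round(1),'zmax',q[:,2].max().round(1))
b=cv2.resize(t['pixels'][150:250,230:470],None,fx=3.3,fy=3.3); a=cv2.resize(s['pixels'][300:400,240:440],None,fx=2.5,fy=2.5)
a=cv2.copyMakeBorder(a,0,0,0,b.shape[1]-a.shape[1],cv2.BORDER_CONSTANT)
o=np.vstack([b,a]);print(o.shape);cv2.imwrite('pics/v10.png',o[:,:,::-1])
E
```

```text
clock: 34.08
tool_pos: [0.4506, -0.3176, 0.0198]
orientation: [180.0, 0.0, 95.9]
force: [0.1, -0.4, -1.6]
opening: 0.014
clock: 34.83
tool_pos: [0.4504, -0.3175, 0.0195]
orientation: [180.0, -0.0, 95.9]
force: [0.2, -0.5, 0.8]
opening: 0.0685
clock: 36.08
tool_pos: [0.6516, -0.4487, 0.1797]
orientation: [-180.0, 0.0, 95.9]
force: [1.1, -0.1, -0.7]
opening: 0.0877
clock: 36.83
tool_pos: [0.5601, -0.6176, 0.1798]
orientation: [180.0, -0.0, 95.9]
force: [0.7, 0.8, -0.3]
opening: 0.0874
[ 0.56107272 -0.61661722  0.17999754]
t w [455.4 270.2  60.4] zmax 73.6
t k [441.5  84.1  58.8] zmax 71.4
t d [445.3 -96.1  96.4] zmax 114.1
t sl [ 450.3 -318.7   45.3] zmax 58.8
t tape [557.1 257.4  23.7] zmax 31.2
s w [458.  269.4  56.6] zmax 67.2
s k [443.1  82.7  56.6] zmax 67.0
s d [446.6 -97.4  94.1] zmax 110.0
s sl [ 452.3 -317.9   42.7] zmax 55.4
s tape [558.9 255.   22.5] zmax 30.0
(580, 792, 3)
```

View pics/v10.png

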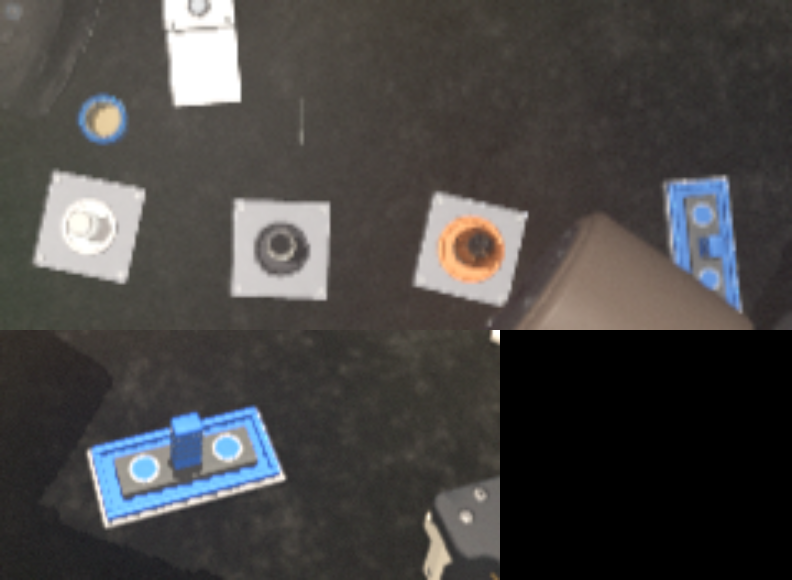

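Everything is in place: both vials and the bottle are upright in their own rings, with top-crop pad centres at (90,228), (281,250) and (470,248). The slider lies flat and aligned in the cradle, the tape is unmoved and the arm is clear. Handing in.

```bash
python3 -c "
from plant import *
print(close_job())"
```

```text
the job is handed in; nothing more can be done
None
```

The kit is parked and the job is handed in, at about 37 s of the 128 s allowed; no verdict is reported. The white and black vials and the dropper stand in their own rings. The slider was drawn out level and lies grip up in the blue cradle.

- **Grip choice:** I held the dropper by its neck and teat, not on the body as advised. With the tool pointing down, a body grip would have driven the teat into the gripper body.
- **Positions:** In the last pictures all four were upright and released. Both views put the white vial, dropper and slider within about 3 mm of their targets. The black vial is about 3–5 mm from its ring centre, against the 11 mm limit.
- **Slider:** It came out with only 2–3 N on the wrist and is lined up with the cradle by eye.
- **Tape:** The depth readings sit 3–5 mm from the first colour measurement, which is measurement scatter, and it looks unmoved.
- **Disagreement between checks:** The black ring centre is my least certain figure. The side view gave (440.6, 87.3) mm and a rough top-view estimate gave about (437, 84) mm, with the vial at about (442, 84) mm.

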